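# Reset the tripped bench supply

### The job

The bench supply (the larger grey instrument, with a sliding metal guard on its top) has tripped. Touching only with the fingertips, push the guard fully open by its fin, reach down into the round well under it, press the sunken reset key all the way down and keep it down for about two seconds, then let it come up and push the guard fully shut again. Do not pick up or shove either instrument or anything else on the bench, and leave the smaller counter's sunken key alone.

Things in the scene. Friction and masses are not known exactly. Their poses are not given: they have to be found in the camera images.
- supply: Bench supply, a grey sheet-metal case 200 (its x) x 170 (its y) x 75 mm high, about 2.4 kg, standing loose on rubber feet, its black front panel facing its -x. Origin at the centre of its underside; z up. Two steel rails 7 mm high (6 mm wide, 128 mm long along y, centred at y = -10 mm, at x = -63 and +3 mm) run along its top on either side of the guard.
- well_mouth (a point): Centre of the mouth of the round well in the supply's top, level with the top face (75 mm above the bench), at x = -30, y = -42 mm in the supply's frame; axes as the supply's. The well is 46 mm in diameter and 40 mm deep, vertical, with the reset key in the middle of its floor. The guard covers it at the start.
- reset_key_top (a point): Centre of the top face of the reset key, a white cylinder 24 mm in diameter in the middle of the well; at rest its top lies 24 mm below the well's mouth (51 mm above the bench).
- reset_key (a joint): How far the reset key is pressed down, m: 0 at rest, 0.005 fully down. Spring return; it starts to move at 1.5 N and is fully down at about 5 N.
- guard_fin (a point): Centre of the top edge of the guard's upright fin. The guard is a 56 x 56 x 4 mm aluminium plate sliding over the supply's top (its upper face 80.5 mm above the bench); the fin stands across its middle, 36 mm long (the supply's x), 6 mm thick (the supply's y), 24 mm above the plate (104.5 mm above the bench).
- guard (a joint): Guard travel, m, along the supply's +y: 0 = shut, plate centred over the well; 0.060 = fully open against its stop. It may stand up to 10 mm open at the start. Friction about 2 N; stays where it is left.
- counter: Frequency counter, a smaller grey case 180 (its x) x 150 (its y) x 60 mm high, 1.5 kg, loose on rubber feet, with an unguarded square well in its top. To be left alone. Origin at the centre of its underside.
- counter_key (a joint): How far the counter's square sunken key is pressed, m (0 at rest, 0.005 fully down). To be left alone.
- spool: Solder spool, upright, 56 mm in diameter, 50 mm high, between the two instruments. Origin under its centre.
- heat_sink: Small finned aluminium heat sink 30 x 50 x 22 mm lying loose on the rear of the supply's top, about 70 mm to +x of the supply's centre. Origin under its centre.
- multimeter: Red and black multimeter lying flat at the back, 80 x 160 x 36 mm. Origin under its centre.
- screwdriver: Screwdriver lying at the back. Origin under its middle.
- mug: White mug, 72 mm in diameter, 85 mm high, on the right. Origin under its centre.
- parts_box: Small cardboard parts box 70 x 50 x 35 mm on the left. Origin under its centre.
- flux_bottle: White bottle 48 mm in diameter, 110 mm high, on the right. Origin under its centre.

How it is judged:
By the outcome, as a careful person would: the job done as asked, in the order asked, and still so for the second after the job is handed in, with the robot touching nothing.
It also fails if it takes over 58 s, if anything falls off the work surface, if the arm or the gripper's body presses on something with over 40 N, if the wrist force passes 120 N, or if a joint passes its speed limit or range.

### The arm

A 6-joint arm with a two-finger parallel gripper is mounted at the origin on the work surface. World frame = base frame: x ahead of the robot, y to its left, z up, the work surface at z = 0. Lengths are in mm, angles in rad, forces in N, time in s.
With the tool pointing down it reaches from about 300 to 775 mm from the base axis. Payload 14.6 kg.
Tool frame: the origin (TCP) lies at the very end of the fingers, on their centre line; the grasp point (between the pads) lies 19 mm behind it; z points along the fingers, y is the line along which they close (so a half turn about z gives the same grasp; the last joint's range is limited). The gripper opens to 94 mm and grips with 3 to 60 N. Pads are 16 mm wide; open, the fingers measure 119 mm over their backs; the gripper's body (75 mm by 177 mm) begins 78 mm behind the grasp point.
Start: joints at [1.216, 0.3, 1.521, -0, 1.321, -0.067], TCP at [156.111, 527.369, 205.446] pointing down, gripper open.
Joint ranges: [-3.03, 3.03], [-0.79, 2.21], [0.23, 2.52], [-1.04, 4.18], [0, 3.07], [-2.55, 2.55]. Speed limits (rad/s): [2.22, 2.22, 2.57, 3.14, 3.14, 3.14].

### API

Orientations are given as [roll, pitch, yaw] about the fixed x, y, z axes, in that order (R = Rz(yaw) Ry(pitch) Rx(roll)).
In Python, from cell import read_state, viewer, manip, models gives the robot as it stands.
- The arm moves only by the tool carry_out, never from a script. Its argument "deltas" is a list of rows, each an object with "dp": the shift along the tool's x, y, z in mm, a list of three; "roll": the turn about the tool's z in degrees; "gripper": the opening, from -1 (shut) to 1 (fully open), so that 0 is half open. In form: [{"dp": [tx, ty, tz], "roll": roll, "gripper": gripper}, ...]. A call has 1 to 12 rows; each row is the pose to reach, as a shift and turn from the pose commanded when the call began, along the tool's axes at that moment; what a row does not reach only later rows make up. A row lasts 1/12 s, in which the tool goes at most 41.7 mm and 7.16 degrees, less where a joint would pass 70% of its speed; a pose out of reach is approached as far as the arm can. A call with a gripper value outside its range is refused whole. The fingers move at their own pace and stop on an object; "newtons" is the grip in N (left out, the last holds). Time passes only in rows, so rows that repeat a pose let the fingers close. It gives the time, the measured TCP pose, the force, the opening and the grip force at its end, in the units of the state.
- read_state(): the state, without advancing time (a new reading comes with each control period).
- viewer.camera(name): name is "scene" or "top" or "wrist"; returns the picture (400x640x3 uint8, red, green, blue); there is no depth.
- viewer.camera_params(name): a dict with "fovy" (degrees; the focal length in pixels is half the picture's height over the tangent of half this angle, whatever the lens; pixels are square), "cx", "cy" (the principal point, pixels), "eye" and "attitude" of the camera in the world; the wrist camera has in their place "T_tool_cam" (4x4, takes a point from camera to tool coordinates, whose origin is the TCP and whose axes are the flange's). Camera axes: x right, y up, looking along -z (the intrinsics and any distortion apply to the point x, -y, -z); pixel columns grow to the right and rows downward; lengths in mm; the calibration is good to about 2 mm. A picture is of the moment at which its call begins: read the wrist's pose just before it. camera_params takes no time and is no camera call.
- manip.sign_off(): hands the job in; it is judged then, once.
Trained networks look in the newest picture that a camera, given by its name, has taken for a name from the list of things; names that differ only in an ending like _2 or _b are one class to them, and where a whole thing is asked for, a point or a joint stands for the part that bears it (a point fixed in the world has none). Each returns a list of dicts, best first, with "p" (0 to 1); they miss things now and then, are a little off and sometimes report something else, mostly with a low value. They report only what shows in the picture. A call takes as long as a camera call.
- models.cut_out(camera, label): "region" (400x640 bool, what is visible of it) and "box" ([left, top, right, bottom] in pixels, round what is visible of it).
The state is a dict: "clock": time; "joints": joint angles; "qd": joint speeds; "effort": joint torques, N m; "eef_pos": TCP position; "eef_rot": TCP orientation; "wrist_force": force on the tool from outside, world axes, zero at the start; "moment": the same for the moment, N m; "finger_gap": finger opening in mm; "finger_force": force on a finger pad.
Only numpy, scipy, OpenCV 4.12 (cv2) and the standard library are available. Lean on these libraries where they do the work, as an engineer would, in place of code of your own. Each camera call takes 0.05 s, during which the arm holds its last target. There are 200 camera calls.

## Working session

There is one attempt and no reset: what is moved stays moved. The work goes in short steps, Python scripts to look and compute and a tool call to move; the robot and the scene stay as the last step left them, time stands still between calls to the robot, and variables do not carry over. Pictures are saved under pics/ and viewed, at most 10 in all, crops included, and the job is handed in when it is done.

Besides the shell and the picture viewer there is one more tool, called after "Emit:" in YAML: its name, and indented under it one key for each argument. carry_out: Moves the arm, as the interface text tells. Its arguments: {"type":"object","properties":{"deltas":{"type":"array"},"newtons":{"type":"number"}},"required":["deltas"]}

```bash
ls; mkdir -p pics; python3 - <<'E'
from cell import read_state, viewer, models
import cv2,numpy as np
s=read_state();print(s)
for c in("top","scene"):
    im=viewer.camera(c);cv2.imwrite(f"pics/{c}0.png",im[:,:,::-1]);print(viewer.camera_params(c))
    for l in("supply","guard","guard_fin","counter","heat_sink"):
        for d in models.cut_out(c,l)[:2]:
            r=d["region"];v,u=np.nonzero(r);print(c,l,round(d["p"],2),d["box"],u.mean(),v.mean(),r.sum(),cv2.minAreaRect(np.c_[u,v].astype(np.float32)))
print(viewer.camera_params("wrist"))
E
```

```text
pics
{'clock': 0.0, 'joints': array([ 1.21637849e+00,  3.00481710e-01,  1.52157803e+00,  1.35971366e-05,
        1.32068231e+00, -6.66262508e-02]), 'qd': array([ 0.00016721,  0.00063253, -0.00085058,  0.0004348 , -0.00092729,
        0.0011555 ]), 'effort': array([ 1.09687312e-04, -5.31815422e+01, -3.52723145e+01,  7.08407722e-02,
        2.44256324e-02, -9.28071904e-05]), 'eef_pos': array([156.03325482, 527.13464842, 204.88179835]), 'eef_rot': array([-3.14044668e+00, -8.96642624e-05,  2.85379765e+00]), 'wrist_force': array([-0.13254992, -0.42957127, -0.00841057]), 'moment': array([ 0.00332486, -0.01720381,  0.0102749 ]), 'finger_force': 0.0, 'finger_gap': 93.86365245076986}
{'fovy': 44.06540858405916, 'cx': 315.99313796696214, 'cy': 201.37479640409362, 'eye': array([ 381.99552888,   -9.39593053, 1353.73360572]), 'attitude': array([ 0.2094575 , -0.00474386, -1.57705708])}
top supply 0.65 [361.7, 220.1, 437.7, 305.5] 399.14085573646344 262.02745172283227 5282 ((400.16058349609375, 261.00714111328125), (83.21414947509766, 69.45809936523438), 85.42607879638672)
top supply 0.24 [125.1, 2
[... 1605 characters left out ...]
03051757812), (13.86362075805664, 16.994115829467773), 63.43495178222656)
scene heat_sink 0.57 [237.9, 212.0, 254.9, 226.0] 245.82165605095543 218.57324840764332 157 ((245.70004272460938, 218.4000244140625), (10.28591251373291, 16.099689483642578), 63.43495178222656)
{'fovy': 71.5680789616264, 'cx': 314.0575383056893, 'cy': 197.8838164144369, 'T_tool_cam': array([[ 1.01871236e-03,  9.58019518e-01,  2.86701178e-01,
         8.35219671e+01],
       [ 9.99999172e-01, -1.20140506e-03,  4.61309542e-04,
         1.33845128e+00],
       [ 7.86387792e-04,  2.86700470e-01, -9.58019949e-01,
        -1.79238899e+02],
       [ 0.00000000e+00,  0.00000000e+00,  0.00000000e+00,
         1.00000000e+00]])}
```

```bash
cat > h.py <<'E'
import numpy as np,cv2
from scipy.spatial.transform import Rotation as R
from cell import read_state, viewer, manip, models
def cam(name,s=None):
    p=viewer.camera_params(name);f=200/np.tan(np.radians(p["fovy"])/2)
    if name=="wrist":
        s=s or read_state();Rt=R.from_euler("xyz",s["eef_rot"]).as_matrix();T=p["T_tool_cam"]
        return f,p["cx"],p["cy"],Rt@T[:3,:3],Rt@T[:3,3]+s["eef_pos"]
    return f,p["cx"],p["cy"],R.from_euler("xyz",p["attitude"]).as_matrix(),p["eye"]
def back(c,uv,z):
    f,cx,cy,A,e=c;uv=np.atleast_2d(uv)
    d=np.c_[(uv[:,0]-cx)/f,-(uv[:,1]-cy)/f,-np.ones(len(uv))]@A.T
    return e+d*((z-e[2])/d[:,2])[:,None]
def proj(c,P):
    f,cx,cy,A,e=c;q=(np.atleast_2d(P)-e)@A
    return np.c_[cx-f*q[:,0]/q[:,2],cy+f*q[:,1]/q[:,2]]
E
python3 - <<'E'
from h import *
im=cv2.imread("pics/top0.png");cv2.imwrite("pics/a.png",cv2.resize(im[160:340,180:500],None,fx=2.5,fy=2.5,interpolation=cv2.INTER_CUBIC))
c=cam("top")
for n,uv,z in(("supply c",(400,261),75),("guard",(416.3,269.5),88),("counter",(236.8,252.5),60),("heat",(412.6,231),97),):print(n,back(c,uv,z).round())
c2=cam("scene");print(back(c2,(235,202.6),88),proj(cam("scene"),back(c,(416.3,269.5),88)))
E
```

```text
supply c [[ 495. -233.   75.]]
guard [[ 472. -271.   88.]]
counter [[521. 191.  60.]]
heat [[ 570. -265.   97.]]
[[ 476.50387254 -274.73990109   88.        ]] [[235.56203432 201.64405661]]
```

View pics/a.png

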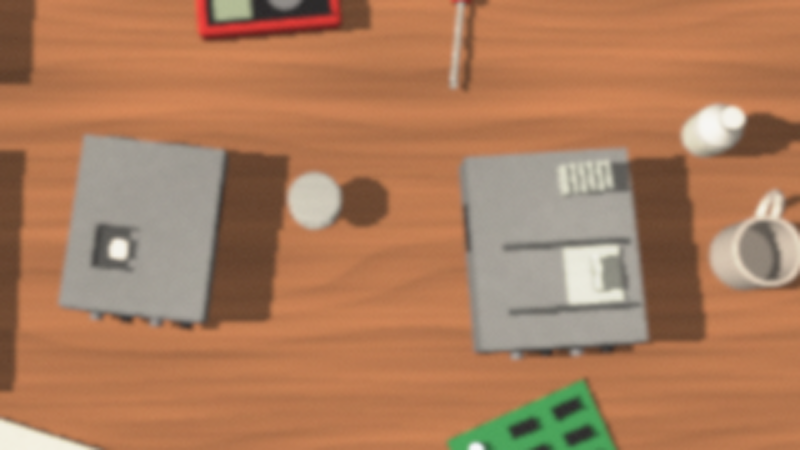

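The top view shows the supply at crop (555,250), its front facing the robot. The guard is near (592,275) in the crop, looking about shut. I'll fly over it for a wrist view, with fingers closed and tool x along the supply's y.

Emit:
carry_out:
  deltas:
    - {"dp": [-43, -53, 0], "roll": 0, "gripper": -1}
    - {"dp": [-531, -653, 0], "roll": 35, "gripper": -1}
    - {"dp": [-531, -653, 0], "roll": 69.5, "gripper": -1}
    - {"dp": [-531, -653, 0], "roll": 69.5, "gripper": -1}
    - {"dp": [-531, -653, 0], "roll": 69.5, "gripper": -1}
    - {"dp": [-531, -653, 0], "roll": 69.5, "gripper": -1}
    - {"dp": [-531, -653, 0], "roll": 69.5, "gripper": -1}
    - {"dp": [-531, -653, 0], "roll": 69.5, "gripper": -1}
    - {"dp": [-531, -653, 0], "roll": 69.5, "gripper": -1}
    - {"dp": [-531, -653, 0], "roll": 69.5, "gripper": -1}
    - {"dp": [-531, -653, 0], "roll": 69.5, "gripper": -1}
    - {"dp": [-531, -653, 0], "roll": 69.5, "gripper": -1}

```text
clock: 1.6
eef_pos: [348.7, 63.8, 205.9]
eef_rot: [3.14, -0.0, 1.635]
wrist_force: [0.3, 1.5, -0.0]
finger_gap: 17.2
finger_force: 0.0
```

Emit:
carry_out:
  deltas:
    - {"dp": [-310, 109, 0], "roll": 0, "gripper": -1}
    - {"dp": [-310, 109, 0], "roll": 0, "gripper": -1}
    - {"dp": [-310, 109, 0], "roll": 0, "gripper": -1}
    - {"dp": [-310, 109, 0], "roll": 0, "gripper": -1}
    - {"dp": [-310, 109, 0], "roll": 0, "gripper": -1}
    - {"dp": [-310, 109, 0], "roll": 0, "gripper": -1}
    - {"dp": [-310, 109, 0], "roll": 0, "gripper": -1}
    - {"dp": [-310, 109, 0], "roll": 0, "gripper": -1}
    - {"dp": [-310, 109, 0], "roll": 0, "gripper": -1}
    - {"dp": [-310, 109, 0], "roll": 0, "gripper": -1}
    - {"dp": [-310, 109, 0], "roll": 0, "gripper": -1}
    - {"dp": [-310, 109, 0], "roll": 0, "gripper": -1}

```text
clock: 2.6
eef_pos: [478.7, -234.7, 205.7]
eef_rot: [3.141, 0.0, 1.642]
wrist_force: [-0.4, 0.1, 0.7]
finger_gap: 0.3
finger_force: 0.0
```

```bash
python3 - <<'E'
from h import *
s=read_state();print(s["eef_pos"],s["eef_rot"],s["wrist_force"]);np.save("c1.npy",np.array(cam("wrist",s),dtype=object),allow_pickle=True)
im=viewer.camera("wrist");cv2.imwrite("pics/w1.png",im[:,:,::-1]);c=cam("wrist",s)
for l in("supply","guard","guard_fin","heat_sink"):
    for d in models.cut_out("wrist",l)[:2]:
        r=d["region"];v,u=np.nonzero(r);print(l,round(d["p"],2),d["box"],u.mean(),v.mean(),r.sum(),cv2.minAreaRect(np.c_[u,v].astype(np.float32)))
E
```

```text
[ 478.6991168  -234.73274437  205.73471771] [3.14131118e+00 6.69828984e-05 1.64177838e+00] [-0.38677464  0.11531113  0.74413405]
supply 0.56 [240.4, 116.1, 426.5, 260.7] 330.3724286290503 181.17944695917177 22313 ((334.10394287109375, 188.46351623535156), (186.07884216308594, 143.26913452148438), 0.7902364134788513)
guard 0.76 [284.4, 200.8, 330.7, 247.3] 305.3188405797101 217.271911663216 1449 ((307.5, 223.0), (44.0, 47.0), 90.0)
guard_fin 0.59 [282.4, 200.9, 332.4, 245.6] 304.8722677595628 217.2308743169399 1464 ((307.4999694824219, 223.0), (46.99999237060547, 43.99999237060547), 0.0)
guard_fin 0.45 [243.2, 115.3, 427.8, 262.3] 330.20866213984215 180.57203156542485 21796 ((334.63787841796875, 188.52154541015625), (185.06292724609375, 142.19822692871094), 0.7538483738899231)
heat_sink 0.66 [376.6, 203.7, 411.7, 248.8] 392.20196671709533 227.48184568835097 1322 ((392.76947021484375, 227.03204345703125), (31.181276321411133, 46.87599182128906), 2.385944128036499)
```

View pics/w1.png

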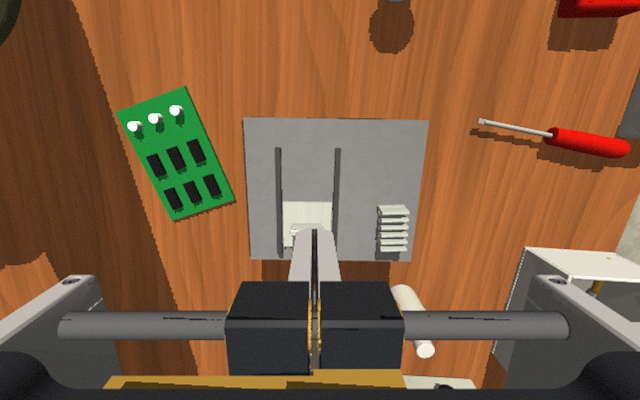

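The picture shows the supply's top corners at about (244,118), (428,122), (412,262) and (250,261). The far rail ends are at (278,148) and (337,148), the guard plate spans 282–332, and the fin is near (308,228), partly behind the fingers.

```bash
cat > fit.py <<'E'
from h import *
from scipy.optimize import least_squares
L=np.array([[-100,85,75],[100,85,75],[100,-85,75],[-100,-85,75],[-63,54,82],[3,54,82]],float)
U=np.array([[244,118],[428,122],[412,262],[250,261],[278,148],[337,148]],float)
c=np.load("c1.npy",allow_pickle=True)
def W(x,L):return L@R.from_euler("z",x[2]).as_matrix().T+[x[0],x[1],0]
s=least_squares(lambda x:(proj(c,W(x,L))-U).ravel(),[495,-233,.07],loss="soft_l1");x=s.x
print("supply",x.round(3),s.fun.reshape(-1,2).round(1).tolist())
print("well",W(x,np.array([[-30,-42,75.]])),"rot of tool",1.6418-np.pi/2)
def loc(u,z):
    return (back(c,u,z)-[x[0],x[1],0])@R.from_euler("z",x[2]).as_matrix()
print("plate far edge local",loc([[284,201],[331,202],[307,201.5]],80.5).round(1),"fin top left",loc([[291,224]],104.5),"heat",loc([[392,206]],97))
ct=cam("top");UT=np.array([[463,158],[627,150],[647,342],[477,352]])/2.5+[180,160]
print("top check",(proj(ct,W(x,L[[0,1,2,3]]))-UT[[0,1,2,3]]).round(1).tolist(), (proj(ct,W(x,L[[0,1,2,3]]))).tolist(),UT.tolist())
E
python3 fit.py; python3 -c "
import cv2
im=cv2.imread('pics/w1.png')[105:275,230:440];cv2.imwrite('pics/w1c.png',cv2.resize(im,None,fx=3.5,fy=3.5,interpolation=cv2.INTER_CUBIC))"
```

```text
supply [ 5.02208e+02 -2.38201e+02  5.50000e-02] [[-1.0, 0.0], [0.9, -0.7], [-1.5, -0.0], [0.7, -1.4], [-0.7, 0.5], [1.3, 1.5]]
well [[ 474.56773415 -281.78979169   75.        ]] rot of tool 0.07100367320510337
plate far edge local [[-56.8  -5.9  80.5]
 [ -2.7  -6.2  80.5]
 [-30.3  -6.   80.5]] fin top left [[-46.95573054 -24.38363371 104.5       ]] heat [[62.97021464 -4.43930394 97.        ]]
top check [[7.2, 76.5], [-64.9, 2.2], [-8.4, -78.5], [68.1, -5.2]] [[372.4165247143732, 299.7402491305277], [365.9355845665406, 222.152882295884], [430.3598337055645, 218.28965190364042], [438.9485107792974, 295.56740803682777]] [[365.2, 223.2], [430.8, 220.0], [438.8, 296.8], [370.8, 300.8]]
```

View pics/w1c.png

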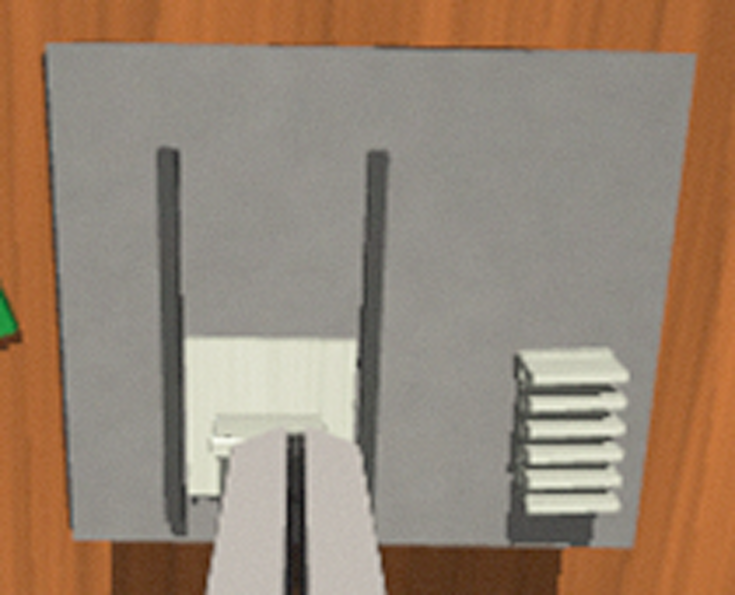

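```bash
python3 - <<'E'
s=open("fit.py").read().split("ct=cam")[0]
a=s.index("U=np");b=s.index("\n",a)
s=s[:a]+'P=lambda q:(np.array(q,float)+.5)/3.5-.5+[230,105]\nU=P([[46,43],[696,54],[633,547],[73,540],[168,148],[378,152]])'+s[b:]
a=s.index('print("plate');s=s[:a]+'''
print("plate far",loc(P([[185,338],[357,339],[270,338.5]]),80.5).round(1),"plate near-left",loc(P([[190,496]]),80.5).round(1),"fin base far",loc(P([[215,415],[323,415]]),80.5).round(1),"fin top far/near",loc(P([[211,438],[211,448]]),104.5).round(1))
g=6.
for g in(4.,6.,8.):print(g,((proj(c,W(x,np.array([[-30,-14+g,80.5],[-48,-39+g,80.5],[-48,-39+g,104.5],[-48,-45+g,104.5]])))-[230,105]+.5)*3.5).round().tolist())
'''
open("fit.py","w").write(s)
E
python3 fit.py
```

```text
supply [ 5.01870e+02 -2.36872e+02  5.60000e-02] [[-0.1, -0.1], [0.3, -0.2], [-0.0, 0.0], [0.0, -0.3], [-0.6, 0.4], [0.4, 0.2]]
well [[ 474.26186622 -280.48156468   75.        ]] rot of tool 0.07100367320510337
plate far [[-58.2  -7.5  80.5]
 [ -1.7  -6.9  80.5]
 [-30.3  -7.2  80.5]] plate near-left [[-57.5 -64.6  80.5]] fin base far [[-48.6 -34.5  80.5]
 [-12.3 -33.9  80.5]] fin top far/near [[-47.9 -32.5 104.5]
 [-48.  -35.9 104.5]]
4.0 [[271.0, 347.0], [217.0, 417.0], [211.0, 446.0], [212.0, 463.0]]
6.0 [[271.0, 341.0], [217.0, 411.0], [211.0, 440.0], [211.0, 458.0]]
8.0 [[272.0, 336.0], [217.0, 406.0], [211.0, 434.0], [211.0, 452.0]]
```

The fit is good to 0.3 px: supply at (501.9, -236.9), yaw 0.056, guard about 6.5 mm open. I'll bring the fingers down on the -y side of the fin.

Emit:
carry_out:
  deltas:
    - {"dp": [-30, -4, 0], "roll": 0.85, "gripper": -1}
    - {"dp": [-59.4, -7.9, 0], "roll": 0.85, "gripper": -1}
    - {"dp": [-59.4, -7.9, 0], "roll": 0.85, "gripper": -1}
    - {"dp": [-59.4, -7.9, 25], "roll": 0.85, "gripper": -1}
    - {"dp": [-59.4, -7.9, 50], "roll": 0.85, "gripper": -1}
    - {"dp": [-59.4, -7.9, 75], "roll": 0.85, "gripper": -1}
    - {"dp": [-59.4, -7.9, 95], "roll": 0.85, "gripper": -1}
    - {"dp": [-59.4, -7.9, 107], "roll": 0.85, "gripper": -1}
    - {"dp": [-59.4, -7.9, 114], "roll": 0.85, "gripper": -1}
    - {"dp": [-59.4, -7.9, 117], "roll": 0.85, "gripper": -1}
    - {"dp": [-59.4, -7.9, 117], "roll": 0.85, "gripper": -1}
    - {"dp": [-59.4, -7.9, 117], "roll": 0.85, "gripper": -1}

```text
clock: 3.85
eef_pos: [475.6, -295.8, 89.4]
eef_rot: [3.141, 0.001, 1.626]
wrist_force: [0.8, 0.2, 0.3]
finger_gap: 0.1
finger_force: 0.0
```

```bash
python3 - <<'E'
from h import *
s=read_state();print(s["eef_pos"],s["eef_rot"],s["wrist_force"])
im=viewer.camera("wrist");cv2.imwrite("pics/w2.png",im[:,:,::-1])
E
```

```text
[ 475.5730548  -295.78828127   89.44970965] [3.14051900e+00 8.68373463e-04 1.62602857e+00] [0.82953122 0.23932783 0.29755817]
```

View pics/w2.png

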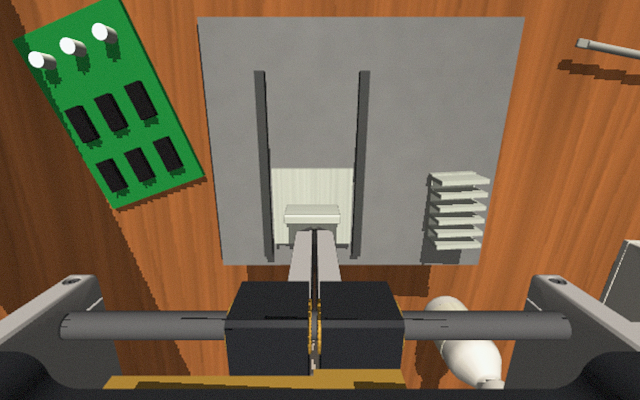

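The fingers stand just behind the fin, at (313,215), and are centred on it with both rails clear. Now pushing along +y.

Emit:
carry_out:
  deltas:
    - {"dp": [2, 0, 0], "roll": 0, "gripper": -1}
    - {"dp": [5, 0, 0], "roll": 0, "gripper": -1}
    - {"dp": [7, 0, 0], "roll": 0, "gripper": -1}
    - {"dp": [9, 0, 0], "roll": 0, "gripper": -1}
    - {"dp": [11, 0, 0], "roll": 0, "gripper": -1}
    - {"dp": [14, 0, 0], "roll": 0, "gripper": -1}
    - {"dp": [18, 0, 0], "roll": 0, "gripper": -1}
    - {"dp": [22, 0, 0], "roll": 0, "gripper": -1}
    - {"dp": [26, 0, 0], "roll": 0, "gripper": -1}
    - {"dp": [30, 0, 0], "roll": 0, "gripper": -1}
    - {"dp": [34, 0, 0], "roll": 0, "gripper": -1}
    - {"dp": [38, 0, 0], "roll": 0, "gripper": -1}

```text
clock: 4.9
eef_pos: [473.1, -257.2, 88.5]
eef_rot: [3.141, 0.0, 1.626]
wrist_force: [0.0, -2.3, 1.0]
finger_gap: 0.5
finger_force: 1.0
```

Emit:
carry_out:
  deltas:
    - {"dp": [4, 0, 0], "roll": 0, "gripper": -1}
    - {"dp": [8, 0, 0], "roll": 0, "gripper": -1}
    - {"dp": [12, 0, 0], "roll": 0, "gripper": -1}
    - {"dp": [15, 0, 0], "roll": 0, "gripper": -1}
    - {"dp": [18, 0, 0], "roll": 0, "gripper": -1}
    - {"dp": [20, 0, 0], "roll": 0, "gripper": -1}
    - {"dp": [21, 0, 0], "roll": 0, "gripper": -1}
    - {"dp": [22, 0, 0], "roll": 0, "gripper": -1}
    - {"dp": [22, 0, 0], "roll": 0, "gripper": -1}

```text
clock: 5.65
eef_pos: [471.8, -235.5, 88.4]
eef_rot: [-3.141, -0.0, 1.626]
wrist_force: [-0.1, -0.3, -0.4]
finger_gap: 0.3
finger_force: 0.1
```

Emit:
carry_out:
  deltas:
    - {"dp": [1, 0, 0], "roll": 0, "gripper": -1}
    - {"dp": [2, 0, 0], "roll": 0, "gripper": -1}
    - {"dp": [3, 0, 0], "roll": 0, "gripper": -1}
    - {"dp": [3, 0, 0], "roll": 0, "gripper": -1}

```text
clock: 5.98
eef_pos: [471.7, -233.6, 88.4]
eef_rot: [3.141, 0.002, 1.626]
wrist_force: [-0.3, -9.8, -2.6]
finger_gap: 0.7
finger_force: 4.7
```

```bash
cat > g.py <<'E'
from h import *
import sys
s=read_state();print(s["eef_pos"],s["eef_rot"],s["wrist_force"])
im=viewer.camera("wrist");cv2.imwrite(f"pics/{sys.argv[1]}.png",im[:,:,::-1])
np.save(sys.argv[1]+".npy",np.array(cam("wrist",s),dtype=object),allow_pickle=True)
for l in("supply","guard","reset_key_top"):
    for d in models.cut_out("wrist",l)[:1]:print(l,d["p"],d["box"])
def W(p):return R.from_euler("z",.056).apply(p)+[501.87,-236.87,0]
c=cam("wrist",s)
print(proj(c,W([[-100,85,75],[100,85,75],[-63,54,82],[3,54,82],[-30,46,80.5],[-58,46,80.5]])).round(1).tolist())
E
python3 g.py w3
```

```text
[ 471.66233893 -233.64562304   88.42691648] [3.14136451e+00 2.04142543e-03 1.62585614e+00] [-0.25750949 -9.79671704 -2.6493975 ]
supply 0.98 [208.9, 116.5, 506.6, 307.5]
guard 0.75 [275.1, 179.8, 354.8, 254.9]
[[208.2, 122.3], [506.9, 122.3], [264.1, 170.0], [361.5, 170.0], [312.8, 181.0], [272.3, 181.0]]
```

View pics/w3.png

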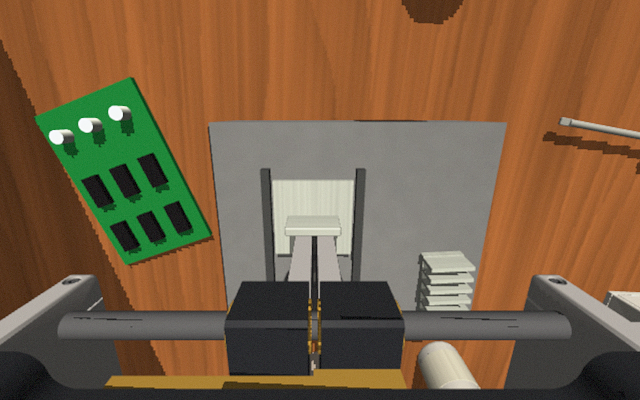

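The force jumped to about 10 N, so the guard is on its stop: the plate edge is at row 180 against 181 predicted for fully open. The supply edge at row 122 is as predicted, so the case hasn't moved. I'll back off past the well to look into it.

Emit:
carry_out:
  deltas:
    - {"dp": [-5, 0, 0], "roll": 0, "gripper": -1}
    - {"dp": [-25, 0, -20], "roll": 0, "gripper": -1}
    - {"dp": [-50, 0, -40], "roll": 0, "gripper": -1}
    - {"dp": [-75, 0, -40], "roll": 0, "gripper": -1}
    - {"dp": [-93, 0, -40], "roll": 0, "gripper": -1}
    - {"dp": [-93, 0, -40], "roll": 0, "gripper": -1}
    - {"dp": [-93, 0, -40], "roll": 0, "gripper": -1}
    - {"dp": [-93, 0, -40], "roll": 0, "gripper": -1}

```text
clock: 6.85
eef_pos: [476.6, -324.7, 128.0]
eef_rot: [-3.141, -0.001, 1.626]
wrist_force: [-0.1, -0.6, -0.6]
finger_gap: 0.4
finger_force: 0.0
```

```bash
python3 g.py w4; cat >> g.py <<'E'
t=np.linspace(0,2*np.pi,9)[:-1]
print("well",proj(c,W(np.c_[-30+23*np.cos(t),-42+23*np.sin(t),75+0*t])).round().tolist(),"key",proj(c,W([[-30,-42,51]])))
E
tail -2 g.py >/dev/null; python3 g.py w4 | tail -1
```

```text
[ 476.58829412 -324.72593477  128.02304192] [-3.14082356e+00 -1.04094587e-03  1.62604837e+00] [-0.08149935 -0.60092829 -0.63552061]
supply 0.77 [213.5, 0.0, 492.8, 212.9]
guard 0.68 [278.4, 46.8, 352.7, 129.3]
reset_key_top 0.56 [302.3, 145.4, 324.5, 170.4]
[[215.1, -11.6], [495.6, -11.6], [267.5, 34.6], [359.0, 34.7], [313.2, 47.5], [275.1, 47.5]]
well [[340.0, 165.0], [333.0, 145.0], [313.0, 137.0], [293.0, 145.0], [286.0, 165.0], [294.0, 184.0], [313.0, 191.0], [332.0, 184.0]] key [[312.99595332 160.37842608]]
```

View pics/w4.png

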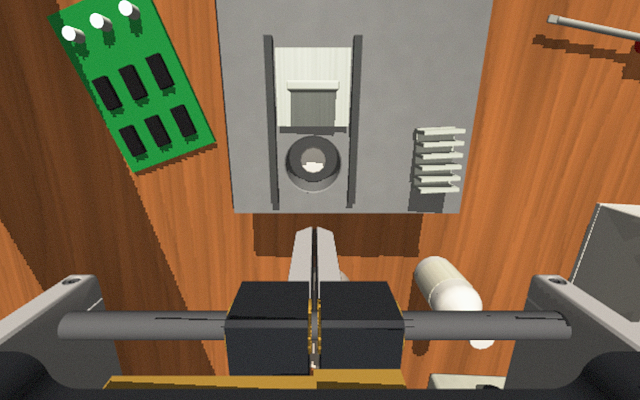

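The open well is centred at (313,164), matching the prediction to within 1 px, and the key is at (313,158). Moving over it and down.

Emit:
carry_out:
  deltas:
    - {"dp": [25, 0, 0], "roll": 0, "gripper": -1}
    - {"dp": [44.3, 0, 0], "roll": 0, "gripper": -1}
    - {"dp": [44.3, 0, 0], "roll": 0, "gripper": -1}
    - {"dp": [44.3, 0, 0], "roll": 0, "gripper": -1}
    - {"dp": [44.3, 0, 20], "roll": 0, "gripper": -1}
    - {"dp": [44.3, 0, 40], "roll": 0, "gripper": -1}
    - {"dp": [44.3, 0, 52], "roll": 0, "gripper": -1}
    - {"dp": [44.3, 0, 60], "roll": 0, "gripper": -1}
    - {"dp": [44.3, 0, 66], "roll": 0, "gripper": -1}
    - {"dp": [44.3, 0, 71], "roll": 0, "gripper": -1}
    - {"dp": [44.3, 0, 73], "roll": 0, "gripper": -1}
    - {"dp": [44.3, 0, 73], "roll": 0, "gripper": -1}

```text
clock: 8.25
eef_pos: [474.4, -281.4, 55.5]
eef_rot: [3.142, 0.0, 1.626]
wrist_force: [0.1, 0.6, -0.5]
finger_gap: 0.2
finger_force: 0.0
```

Emit:
carry_out:
  deltas:
    - {"dp": [0, 0, 1], "roll": 0, "gripper": -1}
    - {"dp": [0, 0, 2], "roll": 0, "gripper": -1}
    - {"dp": [0, 0, 3], "roll": 0, "gripper": -1}
    - {"dp": [0, 0, 4], "roll": 0, "gripper": -1}
    - {"dp": [0, 0, 5], "roll": 0, "gripper": -1}
    - {"dp": [0, 0, 6], "roll": 0, "gripper": -1}
    - {"dp": [0, 0, 6], "roll": 0, "gripper": -1}

```text
clock: 8.83
eef_pos: [474.5, -281.4, 49.5]
eef_rot: [3.141, 0.0, 1.626]
wrist_force: [0.3, -0.1, 2.2]
finger_gap: 0.3
finger_force: 1.3
```

Emit:
carry_out:
  deltas:
    - {"dp": [0, 0, 1], "roll": 0, "gripper": -1}
    - {"dp": [0, 0, 2], "roll": 0, "gripper": -1}
    - {"dp": [0, 0, 3], "roll": 0, "gripper": -1}
    - {"dp": [0, 0, 4], "roll": 0, "gripper": -1}
    - {"dp": [0, 0, 4.5], "roll": 0, "gripper": -1}
    - {"dp": [0, 0, 4.5], "roll": 0, "gripper": -1}

```text
clock: 9.33
eef_pos: [474.6, -281.4, 46.0]
eef_rot: [3.141, 0.0, 1.626]
wrist_force: [-5.4, 2.8, 16.0]
finger_gap: 0.2
finger_force: 8.0
```

16 N at z = 46, so the key is fully down. Holding for two seconds.

Emit:
carry_out:
  deltas:
    - {"dp": [0, 0, 0], "roll": 0, "gripper": -1}
    - {"dp": [0, 0, 0], "roll": 0, "gripper": -1}
    - {"dp": [0, 0, 0], "roll": 0, "gripper": -1}
    - {"dp": [0, 0, 0], "roll": 0, "gripper": -1}
    - {"dp": [0, 0, 0], "roll": 0, "gripper": -1}
    - {"dp": [0, 0, 0], "roll": 0, "gripper": -1}
    - {"dp": [0, 0, 0], "roll": 0, "gripper": -1}
    - {"dp": [0, 0, 0], "roll": 0, "gripper": -1}
    - {"dp": [0, 0, 0], "roll": 0, "gripper": -1}
    - {"dp": [0, 0, 0], "roll": 0, "gripper": -1}
    - {"dp": [0, 0, 0], "roll": 0, "gripper": -1}
    - {"dp": [0, 0, 0], "roll": 0, "gripper": -1}

```text
clock: 10.33
eef_pos: [474.6, -281.4, 46.0]
eef_rot: [3.141, 0.0, 1.626]
wrist_force: [-5.8, 2.4, 15.9]
finger_gap: 0.5
finger_force: 8.0
```

Emit:
carry_out:
  deltas:
    - {"dp": [0, 0, 0], "roll": 0, "gripper": -1}
    - {"dp": [0, 0, 0], "roll": 0, "gripper": -1}
    - {"dp": [0, 0, 0], "roll": 0, "gripper": -1}
    - {"dp": [0, 0, 0], "roll": 0, "gripper": -1}
    - {"dp": [0, 0, 0], "roll": 0, "gripper": -1}
    - {"dp": [0, 0, 0], "roll": 0, "gripper": -1}
    - {"dp": [0, 0, 0], "roll": 0, "gripper": -1}
    - {"dp": [0, 0, 0], "roll": 0, "gripper": -1}
    - {"dp": [0, 0, 0], "roll": 0, "gripper": -1}
    - {"dp": [0, 0, 0], "roll": 0, "gripper": -1}

```text
clock: 11.17
eef_pos: [474.6, -281.4, 46.0]
eef_rot: [3.141, 0.001, 1.626]
wrist_force: [-5.3, 3.8, 16.1]
finger_gap: 0.6
finger_force: 8.0
```

Emit:
carry_out:
  deltas:
    - {"dp": [0, 0, -3], "roll": 0, "gripper": -1}
    - {"dp": [0, 0, -15], "roll": 0, "gripper": -1}
    - {"dp": [0, 0, -40], "roll": 0, "gripper": -1}
    - {"dp": [0, 0, -70], "roll": 0, "gripper": -1}
    - {"dp": [0, 0, -82], "roll": 0, "gripper": -1}
    - {"dp": [0, 0, -82], "roll": 0, "gripper": -1}
    - {"dp": [30, 0, -82], "roll": 0, "gripper": -1}
    - {"dp": [60, 0, -82], "roll": 0, "gripper": -1}
    - {"dp": [84, 0, -82], "roll": 0, "gripper": -1}
    - {"dp": [84, 0, -82], "roll": 0, "gripper": -1}
    - {"dp": [84, 0, -82], "roll": 0, "gripper": -1}
    - {"dp": [84, 0, -82], "roll": 0, "gripper": -1}

```text
clock: 12.17
eef_pos: [469.6, -197.7, 126.2]
eef_rot: [-3.141, -0.0, 1.626]
wrist_force: [-0.3, -0.1, -0.6]
finger_gap: 0.7
finger_force: 0.0
```

Emit:
carry_out:
  deltas:
    - {"dp": [0, 0, 15], "roll": 0, "gripper": -1}
    - {"dp": [0, 0, 28], "roll": 0, "gripper": -1}
    - {"dp": [0, 0, 36], "roll": 0, "gripper": -1}
    - {"dp": [0, 0, 38], "roll": 0, "gripper": -1}
    - {"dp": [0, 0, 38], "roll": 0, "gripper": -1}
    - {"dp": [0, 0, 38], "roll": 0, "gripper": -1}

```text
clock: 12.67
eef_pos: [469.9, -197.8, 89.2]
eef_rot: [3.141, 0.0, 1.626]
wrist_force: [0.8, -0.5, -0.9]
finger_gap: 0.3
finger_force: 0.0
```

Emit:
carry_out:
  deltas:
    - {"dp": [-3, 0, 0], "roll": 0, "gripper": -1}
    - {"dp": [-6, 0, 0], "roll": 0, "gripper": -1}
    - {"dp": [-8, 0, 0], "roll": 0, "gripper": -1}
    - {"dp": [-10, 0, 0], "roll": 0, "gripper": -1}
    - {"dp": [-12, 0, 0], "roll": 0, "gripper": -1}
    - {"dp": [-15, 0, 0], "roll": 0, "gripper": -1}
    - {"dp": [-19, 0, 0], "roll": 0, "gripper": -1}
    - {"dp": [-23, 0, 0], "roll": 0, "gripper": -1}
    - {"dp": [-27, 0, 0], "roll": 0, "gripper": -1}
    - {"dp": [-31, 0, 0], "roll": 0, "gripper": -1}
    - {"dp": [-35, 0, 0], "roll": 0, "gripper": -1}
    - {"dp": [-39, 0, 0], "roll": 0, "gripper": -1}

```text
clock: 13.67
eef_pos: [471.9, -236.8, 89.0]
eef_rot: [3.142, -0.0, 1.626]
wrist_force: [0.1, 2.4, 1.6]
finger_gap: 0.7
finger_force: 1.0
```

Emit:
carry_out:
  deltas:
    - {"dp": [-4, 0, 0], "roll": 0, "gripper": -1}
    - {"dp": [-8, 0, 0], "roll": 0, "gripper": -1}
    - {"dp": [-12, 0, 0], "roll": 0, "gripper": -1}
    - {"dp": [-16, 0, 0], "roll": 0, "gripper": -1}
    - {"dp": [-20, 0, 0], "roll": 0, "gripper": -1}
    - {"dp": [-23, 0, 0], "roll": 0, "gripper": -1}
    - {"dp": [-25, 0, 0], "roll": 0, "gripper": -1}
    - {"dp": [-26, 0, 0], "roll": 0, "gripper": -1}
    - {"dp": [-27, 0, 0], "roll": 0, "gripper": -1}
    - {"dp": [-27, 0, 0], "roll": 0, "gripper": -1}

```text
clock: 14.5
eef_pos: [473.3, -263.4, 88.9]
eef_rot: [-3.141, 0.0, 1.626]
wrist_force: [0.3, 0.2, 0.1]
finger_gap: 0.8
finger_force: 0.0
```

Emit:
carry_out:
  deltas:
    - {"dp": [-1, 0, 0], "roll": 0, "gripper": -1}
    - {"dp": [-2, 0, 0], "roll": 0, "gripper": -1}
    - {"dp": [-3, 0, 0], "roll": 0, "gripper": -1}
    - {"dp": [-4, 0, 0], "roll": 0, "gripper": -1}
    - {"dp": [-4, 0, 0], "roll": 0, "gripper": -1}

```text
clock: 14.92
eef_pos: [473.5, -267.5, 88.9]
eef_rot: [-3.141, 0.0, 1.626]
wrist_force: [0.4, 0.7, 0.2]
finger_gap: 0.2
finger_force: 0.3
```

Emit:
carry_out:
  deltas:
    - {"dp": [-1, 0, 0], "roll": 0, "gripper": -1}
    - {"dp": [-2, 0, 0], "roll": 0, "gripper": -1}
    - {"dp": [-2.5, 0, 0], "roll": 0, "gripper": -1}
    - {"dp": [-2.5, 0, 0], "roll": 0, "gripper": -1}

```text
clock: 15.25
eef_pos: [473.6, -269.0, 88.9]
eef_rot: [-3.141, -0.002, 1.626]
wrist_force: [-1.9, 7.9, 3.5]
finger_gap: 0.4
finger_force: 4.2
```

Stop felt at about 8 N, where the shut position was predicted. I'll back off, rise clear and check.

Emit:
carry_out:
  deltas:
    - {"dp": [5, 0, 0], "roll": 0, "gripper": -1}
    - {"dp": [9, 0, 0], "roll": 0, "gripper": -1}
    - {"dp": [9, 0, -30], "roll": 0, "gripper": -1}
    - {"dp": [9, 0, -60], "roll": 0, "gripper": -1}
    - {"dp": [-20, 0, -60], "roll": 0, "gripper": -1}
    - {"dp": [-55, 0, -60], "roll": 0, "gripper": -1}
    - {"dp": [-70, 0, -60], "roll": 0, "gripper": -1}
    - {"dp": [-70, 0, -60], "roll": 0, "gripper": -1}
    - {"dp": [-70, 0, -60], "roll": 0, "gripper": -1}
    - {"dp": [-70, 0, -60], "roll": 0, "gripper": -1}

```text
clock: 16.08
eef_pos: [477.5, -338.9, 148.8]
eef_rot: [-3.141, -0.0, 1.626]
wrist_force: [0.0, 1.1, -0.2]
finger_gap: 0.6
finger_force: 0.0
```

```bash
cat >> g.py <<'E'
print("shut plate",proj(c,W([[-58,-14,80.5],[-2,-14,80.5],[-58,-70,80.5],[-2,-70,80.5]])).round(1).tolist(),"corners",proj(c,W([[-100,-85,75],[100,-85,75]])).round(1).tolist())
E
python3 g.py w5
```

```text
[ 477.53054061 -338.92883486  148.76840913] [-3.14125718e+00 -2.60546579e-04  1.62624798e+00] [ 0.02524845  1.07380516 -0.15439913]
supply 0.56 [223.7, 0.0, 474.7, 191.3]
guard 0.85 [283.2, 114.5, 345.8, 178.2]
[[222.2, -21.7], [482.1, -21.6], [270.7, 21.3], [355.6, 21.3], [313.1, 33.5], [277.7, 33.4]]
well [[339.0, 145.0], [332.0, 127.0], [313.0, 119.0], [295.0, 127.0], [288.0, 145.0], [295.0, 163.0], [313.0, 171.0], [331.0, 163.0]] key [[313.28437813 142.78115737]]
shut plate [[280.3, 112.8], [346.0, 112.8], [282.5, 177.1], [343.9, 177.1]] corners [[239.2, 191.4], [450.8, 191.5]]
```

View pics/w5.png

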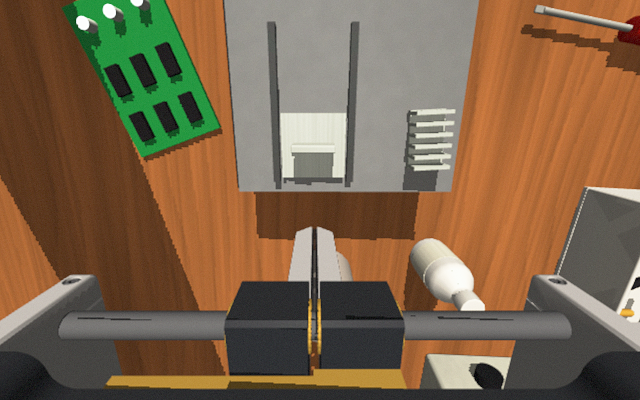

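The plate spans rows 113–178, against 112.8–177.1 predicted for shut. The case's near edge is at row 191, as predicted, so it hasn't moved. The arm is clear of everything, so I'm handing in.

```bash
python3 -c "
from cell import manip
print(manip.sign_off())"
```

```text
the job is handed in; nothing more can be done
None
```

The job is handed in: the guard was pushed fully open, the reset key held fully down for about two seconds and released, and the guard pushed fully shut again, with the supply still in place and the arm clear of everything.

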